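# Free and seat the collimator barrel

## Robot

A 6-joint arm with a two-finger parallel gripper is mounted at the origin on the work surface. World frame = base frame: x ahead of the robot, y to its left, z up, the work surface at z = 0. Lengths are in m, angles in rad, forces in N, time in s.
With the tool pointing down it reaches from about 0.35 to 0.85 m from the base axis. Payload 8.1 kg.
Tool frame: the origin (TCP) lies where the fingers leave the gripper's body, on its centre line; the fingertips stand 84 mm ahead of it and the grasp point (between the pads) lies 65 mm ahead of it; z points along the fingers, y is the line along which they close (so a half turn about z gives the same grasp; the last joint's range is limited). The gripper opens to 93 mm and grips with 3 to 60 N. Pads are 15 mm wide; open, the fingers measure 128 mm over their backs; the gripper's body (75 mm by 188 mm) begins 65 mm behind the grasp point.
Start: joints at [-1.41, 0.13, 1.488, -0, 1.523, -0.085], TCP at [0.146, -0.582, 0.303] pointing down, gripper open.
Joint ranges: [-2.96, 2.96], [-0.89, 2.26], [0.02, 2.5], [-1.34, 4.48], [0, 2.73], [-2.66, 2.66]. Speed limits (rad/s): [2.39, 2.39, 2.79, 3.14, 3.14, 3.14].

## Interface

Orientations are given as a rotation vector (axis times angle).
In Python, from plant import robot gives the robot as it stands.
- The arm moves only by the shell command python3 -m jog 'ROWS' [FORCE]. ROWS is text: rows parted by semicolons, each of 5 numbers parted by spaces: the opening, from 0 (shut) to 1 (fully open), then the shift along the tool's x, y, z in m, then the turn about the tool's z in degrees. A call has 1 to 10 rows; each row shifts and turns the commanded pose from where the row before left it, along the tool's axes as they then stand; what a row does not reach is not made up. A row lasts 1/12 s, in which the tool goes at most 41.7 mm and 7.16 degrees, less where a joint would pass 70% of its speed; a pose out of reach is approached as far as the arm can. A call with a gripper value outside its range is refused whole. The fingers move at their own pace and stop on an object; FORCE is the grip in N (left out, the last holds). Time passes only in rows, so rows that do not move let the fingers close. It gives the time, the measured TCP pose, the force, the opening and the grip force at its end, in the units of the state.
- robot.read_state(): the state, without advancing time (a new reading comes with each control period).
- robot.read_camera(name): name is "scene" or "top"; returns a dict with "color" (400x640x3 uint8, red, green, blue), "intrinsics" (3x3 intrinsics, pixels), "k1" (the pictures are not rectified: a ray, as slopes to the right and down, at radius r is drawn at 1 + k1 r^2 times it, then the intrinsics apply), "pose" (4x4, takes a point from camera to world coordinates). Camera axes: x right, y down, z forward; pixel columns grow to the right and rows downward; lengths in m; the calibration is good to about 2 mm. A picture is of the moment at which its call begins. There is no depth.
- robot.close_job(): hands the job in; it is judged then, once.
The state is a dict: "t": time; "q": joint angles; "dq": joint speeds; "joint_torque": joint torques, N m; "tool_pos": TCP position; "orientation": TCP orientation; "force": force on the tool from outside, world axes, zero at the start; "wrist_torque": the same for the moment, N m; "opening": finger opening in m; "gripper_force": force on a finger pad.
Only numpy, scipy, OpenCV 4.12 (cv2) and the standard library are available. Lean on these libraries where they do the work, as an engineer would, in place of code of your own. Each camera call takes 0.05 s, during which the arm holds its last target. There are 200 camera calls.

## Task

Take the hooked pick from its stand and use it, not your fingers, to pry the sprung retaining clip up out of the barrel's groove. With the clip off, push the barrel along its V-groove until it is fully home against the end stop. Leave the clip lying on the bench, off the hook, hang the pick back in the stand it came from, and do not disturb the lens holders, the awl or the screwdriver.

Things in the scene. Friction and masses are not known exactly. Their poses are not given: they have to be found in the camera images.
- mount: (All sizes in mm.) Fixed V-groove mount, 165 x 70. Origin on the bench below the barrel's axis, in the plane of its open end face; +x along the groove to the stop, z up. Barrel axis level at z = 55. End face up to z = 64, 48 wide; leaf keeper over the barrel at x = 63 to 77, up to z = 68; camera housing behind the stop up to z = 90. Outside the open end (x below 0): only the overhanging barrel.
- barrel (a joint): Slide of the barrel along the groove, m: 0 as found, 0.025 when its inner end touches the stop. Slides stiffly (about 3 N) and stays where it is left; it cannot lift or turn.
- barrel_end (a point): Centre of the barrel's outer end face, the one to push on: a disc 20 across facing away from the stop, as found at x = -70, z = 55 of the mount; moves with the barrel, axes as the mount. The barrel is a 20 dia aluminium bar 165 long; its groove, 6 wide and 14 dia, has its middle 65 from this end.
- clip: Sprung steel clip, loose, 30 g, plate 4 thick astride the groove, as found at x = -5 of the mount. Origin on the barrel's axis, x along it, z up. Legs (y = +-8 to 11, down to z = -9) clasp the barrel; frame 29 wide above. A pull of 6 to 10 N straight up on its bridge frees it after about 6 of travel; then it hangs on the hook. Set it on the bench and whip the hook back (-x of the pick) to shed it.
- pick: Hooked pick, loose, about 80 g, hanging upright. Origin on its axis at the underside of its square steel collar (26 x 26, 5 thick), z up. Above it a square wooden handle 18 x 18, z = 5 to 65, flats facing x and y. Below, a steel shank 6 dia down to z = -80, then a smooth round toe, 5 dia, along +x out to x = 22, its last third turned up slightly (2).
- pick_toe (a point): Centre of the hooking stretch of the pick's toe, x = 9.5, z = -80 of the pick; 5 thick, so its top surface is 2.5 above this point. The shank's near face is 6.5 behind it, the toe's end 12.5 ahead.
- stand: Fixed stand of the hooked pick. Origin on the bench below the hung pick's axis, +x to the fork's open side. Two prongs 14 apart, 11 wide, 6 thick, top z = 95, x = -25 to 17; post behind at x = -45; base 6 thick, x = -68 to 18. The pick hangs with shank between and collar on the prongs, its x along the stand's x. To take it lift a few mm and draw out along +x; to hang it, the reverse.
- stand_fork (a point): Where the pick's origin is when it hangs: x = 0, y = 0, z = 95 of the stand; axes as the stand.
- awl: Straight awl with a round black handle, in a second stand of the same make; not to be used, leave it alone. Loose. Origin at the underside of its round collar (26 dia), 95 above the bench as found, handle 62 high above that.
- lens_a: Lens holder on a post, loose, leave alone. Base 52 dia, 134 high; origin under the base.
- lens_b: Lens holder on a post, loose, leave alone. Base 52 dia, 126 high; origin under the base.
- lens_c: Lens holder on a post, loose, leave alone. Base 52 dia, 142 high; origin under the base.
- driver: Screwdriver lying on the bench, loose, leave alone.
- stop_face (a point): Centre of the end stop's face, x = 120, z = 55 of the mount (axes as the mount), which the barrel's inner end must touch; the stop plate is 50 wide, 78 high.
- clip_window (a point): Centre of the clip's window, z = 18.5 of the clip, which the hook enters along the barrel (x): a through opening 23 wide in y, 15 high (z = 11 to 26 of the clip), closed above by the bridge (z = 26 to 31). Axes as the clip.
Not all that is in view belongs to the job. Leave any green or yellow look-alike of the pick alone.

How it is judged:
By the outcome, as a careful person would: the job done as asked, in the order asked, and still so for the second after the job is handed in, with the robot touching nothing.
It also fails if it takes over 64 s, if anything falls off the work surface, if the arm or the gripper's body presses on something with over 40 N, if the wrist force passes 120 N, or if a joint passes its speed limit or range.

## Working session

There is one attempt and no reset: what is moved stays moved. The work goes in short steps, Python scripts to look and compute and a shell command to move; the robot and the scene stay as the last step left them, time stands still between calls to the robot, and variables do not carry over. Pictures are saved under pics/ and viewed, at most 10 in all, crops included, and the job is handed in when it is done.

```bash
ls; mkdir -p pics
python3 - <<'E'
from plant import robot
import cv2,numpy as np
for n in("scene","top"):
    c=robot.read_camera(n); cv2.imwrite(f"pics/{n}0.png",c["color"][:,:,::-1]); print(n,c["intrinsics"].tolist(),c["k1"],np.round(c["pose"],4).tolist())
s=robot.read_state(); print(s)
E
```

```text
pics
scene [[417.8987815158493, 0.0, 322.49429571807855], [0.0, 417.8987815158493, 198.07957881946624], [0.0, 0.0, 1.0]] -0.0290152344804386 [[0.7519, 0.3756, -0.5418, 0.9891], [0.6592, -0.4314, 0.6159, -0.523], [-0.0024, -0.8202, -0.572, 0.5725], [0.0, 0.0, 0.0, 1.0]]
top [[451.19173899837125, 0.0, 319.78759635277663], [0.0, 451.19173899837125, 193.26116623227404], [0.0, 0.0, 1.0]] -0.12504961770149867 [[0.0252, -0.9915, 0.1276, 0.4278], [-0.9997, -0.0243, 0.0087, 0.002], [-0.0056, -0.1277, -0.9918, 0.9675], [0.0, 0.0, 0.0, 1.0]]
{'t': 0.1, 'q': array([-1.41041823e+00,  1.31096847e-01,  1.48915068e+00, -1.21027883e-05,
        1.52302704e+00, -8.54260382e-02]), 'dq': array([-0.00123171, -0.00137803, -0.00290996, -0.00150295,  0.00255876,
       -0.00021693]), 'joint_torque': array([ 1.08938853e-03, -5.61344326e+01, -4.93092799e+01,  7.70883774e-02,
        2.92749074e-02, -3.97149245e-05]), 'tool_pos': array([ 0.14594464, -0.58159197,  0.30179637]), 'orientation': array([-3.11622804e+00, -3.84931875e-01,  1.17898432e-04]), 'force': array([-0.28196209, -0.39700621, -0.18306237]), 'wrist_torque': array([-0.05382984, -0.01726036, -0.00410241]), 'gripper_force': 0.0, 'opening': 0.09305895775980533}
```

View pics/scene0.png

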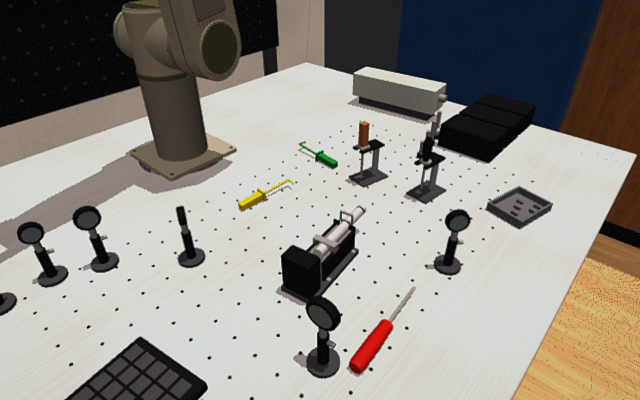

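View pics/top0.png

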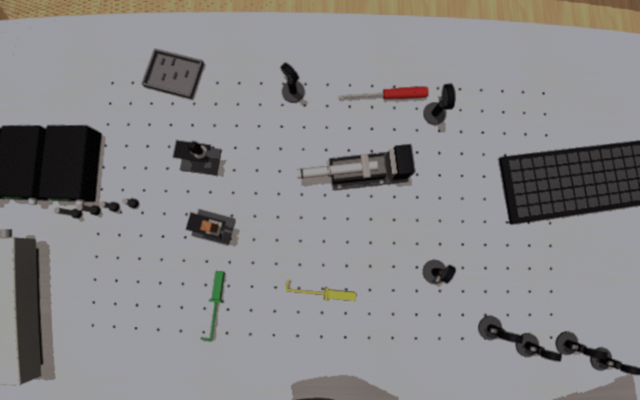

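Run:
```python
import cv2,numpy as np
s=cv2.imread("pics/scene0.png");t=cv2.imread("pics/top0.png")
a=cv2.resize(t[200:250,180:246],(396,300),interpolation=cv2.INTER_CUBIC)
b=cv2.resize(s[115:205,340:460],(400,300),interpolation=cv2.INTER_CUBIC)
c=cv2.resize(t[135:197,290:420],(396,189),interpolation=cv2.INTER_CUBIC)
d=cv2.resize(s[200:300,270:380],(330,300),interpolation=cv2.INTER_CUBIC)
o=np.zeros((600,800,3),np.uint8);o[:300,:396]=a;o[:300,400:800]=b;o[300:489,:396]=c;o[300:600,400:730]=d
cv2.imwrite("pics/crop1.png",o)
```

```text
(no output)
```

View pics/crop1.png

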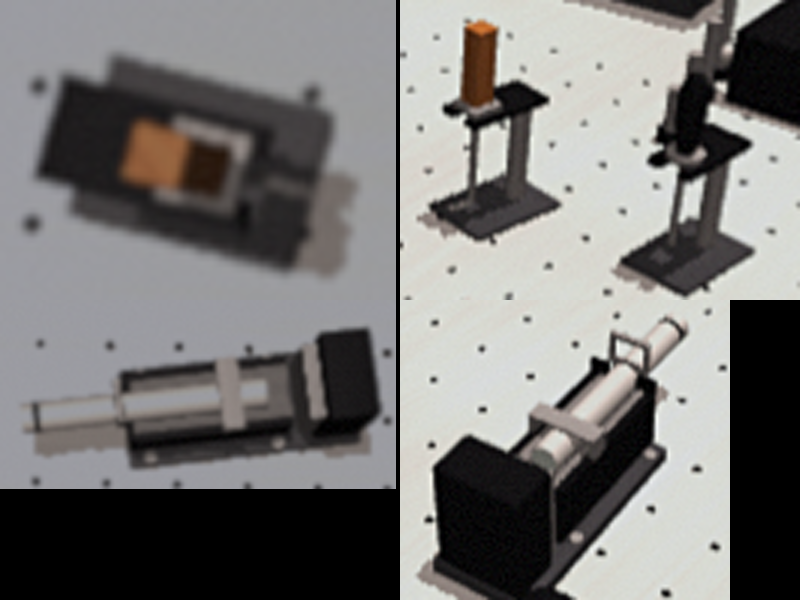

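```bash
cat > h.py <<'E'
import cv2,numpy as np
from plant import robot
def cam(n): return robot.read_camera(n)
def ray(c,uv):
    K=c["intrinsics"];p=np.array([(uv[0]-K[0,2])/K[0,0],(uv[1]-K[1,2])/K[1,1]]);q=p.copy()
    for _ in range(10): q=p/(1+c["k1"]*(q@q))
    T=np.array(c["pose"]);return T[:3,3],T[:3,:3]@np.array([q[0],q[1],1])
def plane(c,uv,z):
    o,d=ray(c,uv);return o+d*(z-o[2])/d[2]
def proj(c,P):
    T=np.array(c["pose"]);p=T[:3,:3].T@(np.array(P)-T[:3,3]);q=p[:2]/p[2];q=q*(1+c["k1"]*(q@q));K=c["intrinsics"]
    return np.array([K[0,0]*q[0]+K[0,2],K[1,1]*q[1]+K[1,2]])
def tri(ca,a,cb,b):
    A=[];B=[]
    for c,u in((ca,a),(cb,b)):
        o,d=ray(c,u);d=d/np.linalg.norm(d);M=np.eye(3)-np.outer(d,d);A.append(M);B.append(M@o)
    return np.linalg.lstsq(np.vstack(A),np.hstack(B),rcond=None)[0]
E
python3 - <<'E'
from h import *
T=cam("top");S=cam("scene")
np.set_printoptions(precision=4,suppress=True)
hsv=cv2.cvtColor(T["color"],cv2.COLOR_RGB2HSV)[200:250,180:246]
m=((hsv[...,0]<18)&(hsv[...,1]>120)&(hsv[...,2]>130)).astype(np.uint8)
cs=max(cv2.findContours(m,0,2)[0],key=cv2.contourArea);r=cv2.minAreaRect(cs);M=cv2.moments(m,True)
u=np.array([M['m10']/M['m00']+180,M['m01']/M['m00']+200]);print("handle top px",u,r,M['m00'],plane(T,u,.16))
hs=cv2.cvtColor(S["color"],cv2.COLOR_RGB2HSV)[115:160,350:385]
m=((hs[...,0]<18)&(hs[...,1]>120)&(hs[...,2]>60)).astype(np.uint8)
ys,xs=np.nonzero(m);print("scene handle",xs.min()+350,xs.max()+350,ys.min()+115,ys.max()+115,xs.mean()+350)
print("tri",tri(T,u,S,(364.6,123.4)), "plane scene",plane(S,(364.6,123.4),.16))
base=[plane(T,(180+x/6-.4,200+y/6-.4),.006) for x,y in((112,55),(333,113),(295,270),(70,215))]
print("base",np.array(base));b=np.array(base);print("edges",[np.linalg.norm(b[i]-b[i-3]) for i in range(4)])
e=(b[1]-b[0])+(b[2]-b[3]);e/=np.linalg.norm(e);print("dir",e,np.degrees(np.arctan2(e[1],e[0])),"origin",b.mean(0)+e*.025)
g=T["color"].astype(int).sum(2)
# barrel axis: bright band per column
pts=[]
for x in list(range(304,326,2))+list(range(336,360,2)):
    col=T["color"][155:185,x].min(1).astype(float);print(x,col.astype(int)) if x in(310,344) else 0
print("barrel ends",plane(T,(299.2,172.8),.055),plane(T,(377.7,165.2),.055))
E
```

```text
handle top px [205.75 225.5 ] ((25.735294342041016, 25.55882453918457), (7.518604278564453, 8.00367546081543), 14.03624439239502) 64.0 [0.4679 0.2135 0.16  ]
scene handle 359 368 121 146 363.23809523809524
tri [0.4692 0.2151 0.1582] plane scene [0.4722 0.2133 0.16  ]
base [[0.5112 0.2723 0.006 ]
 [0.4926 0.1907 0.006 ]
 [0.4363 0.2018 0.006 ]
 [0.4533 0.2845 0.006 ]]
edges [np.float64(0.08368164901462528), np.float64(0.057390512630116595), np.float64(0.08435829682346402), np.float64(0.059227230766940094)]
dir [-0.2122 -0.9772  0.    ] -102.25413169375713 origin [0.468  0.2129 0.006 ]
310 [155 155 156 155 155 155 155 154 155 155 155 149 136 131 145 155 156 155
 152 139 122 101  93 106 109 109 110 108 106 109]
344 [142 103  57  29  40  65  87  92 101 122 143 155 156 156 154 143 126 101
  80  83  89  85  69  41  28  17   7  10  24  39]
barrel ends [0.5865 0.0533 0.055 ] [ 0.6063 -0.1078  0.055 ]
```

Top view: the orange pick handle is at (206,225), its fork opening right (toe near (227,231)); the awl's stand is at (197,150); barrel's outer end at (299,173), inner end (378,165). Handle position agrees across both views and the base (~0.468, 0.213). Moving there.

```bash
cat > d.py <<'E'
# usage: d.py x y z yaw(deg of tool y in world): prints remaining shift in tool axes, turn
import sys,numpy as np
from scipy.spatial.transform import Rotation as R
from plant import robot
s=robot.read_state();M=R.from_rotvec(s["orientation"]).as_matrix()
x,y,z,w=map(float,sys.argv[1:5]);d=M.T@(np.array([x,y,z])-s["tool_pos"])
yaw=np.degrees(np.arctan2(M[1,1],M[0,1]));t=(yaw-w+180)%360-180
print("t %.2f"%s["t"],"pos",s["tool_pos"].round(4),"yaw %.2f tilt %.2f"%(yaw,np.degrees(np.arccos(-M[2,2]))),"F",s["force"].round(1),"open %.4f"%s["opening"],"grip %.1f"%s["gripper_force"]);print("shift",d.round(4),"turn %.2f"%t)
E
python3 -m jog '1 0 0 0 6.58;1 0 0 0 6.58;1 0 0 0 6.58;1 0 0 0 6.58;1 .0189 -.0324 0 0;1 .0189 -.0324 0 0;1 .0189 -.0324 0 0;1 .0189 -.0324 0 0;1 .0189 -.0324 0 0;1 .0189 -.0324 0 0'
python3 -m jog '1 .0189 -.0324 0 0;1 .0189 -.0324 0 0;1 .0189 -.0324 0 0;1 .0189 -.0324 0 0;1 .0189 -.0324 0 0;1 .0189 -.0324 0 0;1 -.0067 -.038 0 0;1 -.0067 -.038 0 0;1 -.0067 -.038 0 0;1 -.0067 -.038 0 0'
python3 -m jog '1 -.0067 -.038 0 0;1 -.0067 -.038 0 0;1 -.0067 -.038 0 0;1 -.0067 -.038 0 0;1 -.0067 -.038 0 0;1 -.0067 -.038 0 0;1 0 0 0 0;1 0 0 0 0;1 0 0 0 0'
python3 d.py .468 .2132 .2 -102.25
python3 - <<'E'
from h import *
S=cam("scene");print(plane(S,(346.8,214.5),.086),plane(S,(270+280/3,200+22/3),.055),proj(S,[.5944,-.0112,.086]),proj(S,[.5865,.0533,.055]))
E
```

```text
t: 1.03
tool_pos: [0.2988, -0.4145, 0.3026]
orientation: [-3.124, 0.335, 0.0]
force: [0.6, -0.5, 0.3]
opening: 0.0928
gripper_force: 0.0
t: 1.87
tool_pos: [0.4558, -0.094, 0.3025]
orientation: [-3.124, 0.335, 0.0]
force: [0.4, 0.4, 1.0]
opening: 0.0927
gripper_force: 0.0
t: 2.62
tool_pos: [0.465, 0.1354, 0.3025]
orientation: [3.123, -0.333, -0.001]
force: [0.5, 0.2, 0.2]
opening: 0.0931
gripper_force: 0.0
t 2.62 pos [0.465  0.1354 0.3025] yaw -102.17 tilt 0.04 F [0.5 0.2 0.2] open 0.0931 grip 0.0
shift [-0.0134 -0.0767  0.1025] turn 0.08
[ 0.60007037 -0.010039    0.086     ] [0.58593583 0.06491254 0.055     ] [344.12664493 213.60926269] [360.20868883 209.92346686]
```

```bash
python3 -m jog '1 -.0034 -.0192 0 0;1 -.0034 -.0192 0 0;1 -.0033 -.0192 0 0;1 -.0033 -.0191 0 0;1 0 0 0 0;1 0 0 .025 0;1 0 0 .025 0;1 0 0 .01 0;1 0 0 0 0;1 0 0 0 0'
python3 d.py .468 .2132 .2 -102.25
python3 - <<'E'
from h import *
c=cam("top")["color"][150:300,130:300];s=cam("scene")["color"][40:220,290:470]
o=np.zeros((540,800,3),np.uint8);a=cv2.resize(c,(400,353));b=cv2.resize(s,(400,400));o[:353,:400]=a;o[:400,400:]=b
cv2.imwrite("pics/app.png",o[:,:,::-1])
E
```

```text
t: 3.5
tool_pos: [0.4683, 0.2121, 0.2427]
orientation: [3.123, -0.337, -0.002]
force: [0.0, -0.6, 0.3]
opening: 0.0931
gripper_force: 0.0
t 3.50 pos [0.4683 0.2121 0.2427] yaw -102.33 tilt 0.07 F [ 0.  -0.6  0.3] open 0.0931 grip 0.0
shift [-0.0005 -0.001   0.0427] turn -0.08
```

View pics/app.png

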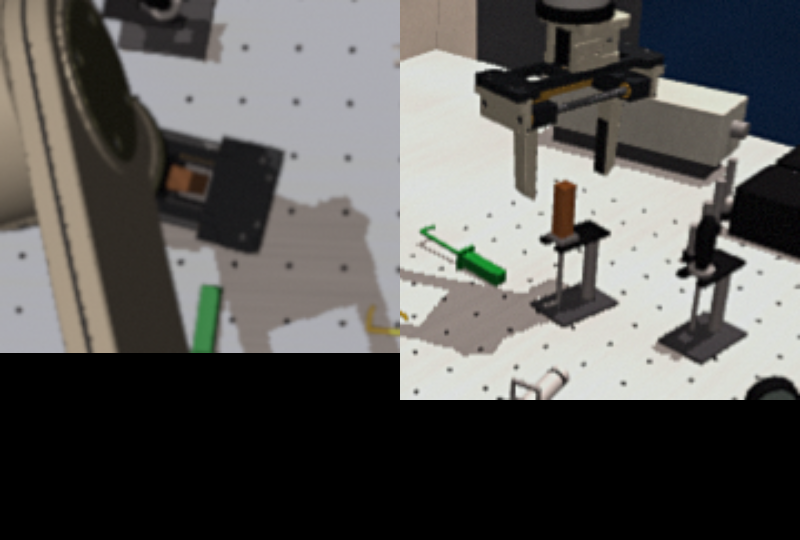

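The open fingers straddle the orange handle (scene crop (565,210)) and clear the awl. Descend and grip.

```bash
python3 -m jog '1 0 -.001 .015 0;1 0 0 .015 0;1 0 0 .0127 0;1 0 0 0 0;.1 0 0 0 0;.1 0 0 0 0;.1 0 0 0 0;.1 0 0 0 0;.1 0 0 0 0;.1 0 0 0 0' 50
python3 -m jog '.1 0 0 0 0;.1 0 0 0 0;.1 0 0 0 0;.1 0 0 0 0' 50
python3 d.py .468 .2132 .2 -102.25
```

```text
t: 4.43
tool_pos: [0.4687, 0.2143, 0.2005]
orientation: [-3.123, 0.335, -0.001]
force: [0.1, 0.8, -0.9]
opening: 0.0573
gripper_force: 0.0
t: 4.77
tool_pos: [0.4685, 0.2143, 0.2]
orientation: [3.124, -0.335, -0.0]
force: [0.3, -0.4, -0.2]
opening: 0.0308
gripper_force: 0.0
t 4.77 pos [0.4685 0.2143 0.2   ] yaw -102.23 tilt 0.00 F [ 0.3 -0.4 -0.2] open 0.0308 grip 0.0
shift [-0.0002  0.0011  0.    ] turn 0.02
```

```bash
python3 -m jog '0 0 0 0 0;0 0 0 0 0;0 0 0 0 0;0 0 0 0 0;0 0 0 0 0;0 0 0 0 0' 50
python3 d.py .468 .2132 .2 -102.25
python3 -m jog '0 0 0 -.004 0;0 0 0 -.004 0;0 0 0 0 0'
python3 d.py .468 .2132 .208 -102.25
```

```text
t: 5.27
tool_pos: [0.4685, 0.2142, 0.2]
orientation: [3.124, -0.335, -0.0]
force: [-0.1, 0.7, -0.8]
opening: 0.0177
gripper_force: 50.0
t 5.27 pos [0.4685 0.2142 0.2   ] yaw -102.24 tilt 0.01 F [-0.1  0.7 -0.8] open 0.0177 grip 50.0
shift [-0.0002  0.0011 -0.    ] turn 0.01
t: 5.52
tool_pos: [0.469, 0.2145, 0.2092]
orientation: [-3.123, 0.335, -0.002]
force: [0.8, -0.2, -1.3]
opening: 0.0175
gripper_force: 50.0
t 5.52 pos [0.469  0.2145 0.2092] yaw -102.23 tilt 0.09 F [ 0.8 -0.2 -1.3] open 0.0175 grip 50.0
shift [-0.0007  0.0015  0.0012] turn 0.02
```

```bash
python3 -m jog '0 0 .015 0 0;0 0 .02 0 0;0 0 .02 0 0;0 0 .015 0 0;0 0 0 -.03 0;0 0 0 -.03 0;0 0 0 -.03 0;0 0 0 0 -6.42;0 0 0 0 -6.42;0 0 0 0 -6.42'
python3 d.py .591 .0385 .2985 -83
python3 - <<'E'
from h import *
T=cam("top");S=cam("scene")
g=T["color"].min(2);print(g[150:186,296:336:1][:, 26:40].tolist())
print(plane(T,(328.7,167.8),.086),proj(T,[.5944,-.0112,.086]),tri(T,(328.7,167.8),S,(346.8,214.5)))
E
```

```text
t: 6.35
tool_pos: [0.4541, 0.1459, 0.2993]
orientation: [-3.135, -0.201, -0.004]
force: [-0.8, 0.3, -1.7]
opening: 0.018
gripper_force: 50.0
t 6.35 pos [0.4541 0.1459 0.2993] yaw -82.67 tilt 0.13 F [-0.8  0.3 -1.7] open 0.0180 grip 50.0
shift [0.1221 0.124  0.0011] turn 0.33
[[172, 167, 143, 100, 84, 125, 159, 171, 172, 172, 172, 172, 172, 171], [172, 171, 163, 139, 129, 151, 167, 171, 172, 171, 171, 173, 172, 171], [172, 172, 171, 167, 167, 169, 172, 172, 172, 172, 172, 171, 171, 172], [171, 172, 172, 172, 172, 171, 172, 171, 172, 171, 171, 171, 171, 172], [172, 171, 173, 172, 172, 172, 171, 171, 172, 172, 172, 172, 173, 173], [172, 172, 172, 171, 171, 172, 173, 171, 172, 172, 172, 171, 171, 171], [172, 172, 170, 172, 172, 172, 171, 171, 170, 171, 170, 163, 163, 166], [171, 171, 171, 171, 171, 172, 171, 161, 151, 148, 146, 135, 131, 139], [172, 172, 171, 172, 171, 171, 159, 128, 96, 83, 83, 76, 82, 91], [171, 171, 172, 172, 171, 168, 140, 94, 51, 34, 35, 37, 40, 45], [171, 172, 172, 171, 168, 162, 134, 85, 39, 30, 34, 37, 41, 40], [172, 172, 172, 168, 157, 153, 138, 93, 45, 34, 46, 
[... 1054 characters left out ...]
118, 119, 121, 120, 119, 113, 110, 100, 64, 33, 50, 82, 93], [122, 123, 121, 121, 121, 121, 121, 121, 113, 77, 37, 44, 69, 74], [120, 121, 120, 120, 120, 119, 120, 122, 114, 78, 39, 32, 43, 47], [120, 120, 120, 122, 121, 120, 121, 122, 115, 80, 40, 26, 28, 32], [121, 120, 121, 121, 121, 121, 121, 121, 115, 83, 42, 17, 13, 20], [120, 120, 121, 124, 123, 123, 124, 124, 119, 89, 45, 13, 5, 9], [123, 125, 136, 143, 143, 143, 143, 144, 137, 102, 53, 18, 8, 14], [143, 146, 157, 166, 167, 166, 167, 168, 161, 122, 69, 37, 29, 32], [166, 168, 169, 172, 172, 172, 172, 173, 167, 135, 90, 55, 43, 41]]
[ 0.5925531  -0.00668945  0.086     ] [330.99200547 166.93980736] [ 0.59476485 -0.00566276  0.08061603]
```

```bash
python3 -m jog '0 .02 .02 0 .33;0 .02 .02 0 0;0 .02 .02 0 0;0 .02 .02 0 0;0 .02 .02 0 0;0 .02 .02 0 0;0 0 0 .02 0;0 0 0 .02 0;0 0 0 0 0;0 0 0 0 0'
python3 d.py .589 .041 .2585 -83
python3 - <<'E'
from h import *
T=cam("top");S=cam("scene")
o=np.zeros((600,800,3),np.uint8);a=cv2.resize(T["color"][120:210,270:430],(800,450)[::1] if 0 else (400,225),interpolation=2);b=cv2.resize(S["color"][130:250,280:400],(600,600),interpolation=2)
o[:,200:]=b; o[:112,:200]=a[::2,::2]
cv2.imwrite("pics/pre.png",o[:,:,::-1])
E
```

```text
t: 7.28
tool_pos: [0.586, 0.0408, 0.2566]
orientation: [-3.136, -0.179, 0.006]
force: [0.0, -0.0, -1.0]
opening: 0.0177
gripper_force: 50.0
t 7.28 pos [0.586  0.0408 0.2566] yaw -83.47 tilt 0.21 F [ 0. -0. -1.] open 0.0177 grip 50.0
shift [ 0.003   0.0001 -0.002 ] turn -0.47Traceback (most recent call last):
  File "<stdin>", line 4, in <module>
ValueError: could not broadcast input array from shape (113,200,3) into shape (112,200,3)
```

```bash
python3 -m jog '0 .003 0 -.002 -.4;0 0 0 0 0'; python3 d.py .589 .041 .2585 -83
python3 - <<'E'
from h import *
T=cam("top");S=cam("scene");cv2.imwrite("pics/pre_s.png",S["color"][:,:,::-1])
b=cv2.resize(S["color"][130:250,280:400],(600,600),interpolation=2);a=cv2.resize(T["color"][130:200,290:350],(180,210),interpolation=2)
o=np.zeros((600,800,3),np.uint8);o[:,200:]=b;o[:210,:180]=a
cv2.imwrite("pics/pre.png",o[:,:,::-1])
M=np.array([.122,-.9925,0]);p=robot.read_state()["tool_pos"]
print("expected toe end px",proj(S,p+M*.022+[0,0,-.185]),"toe bottom of shank",proj(S,p+[0,0,-.185]))
E
```

```text
t: 7.55
tool_pos: [0.591, 0.0414, 0.2623]
orientation: [3.135, 0.195, 0.005]
force: [0.5, 0.6, -0.4]
opening: 0.0181
gripper_force: 50.0
t 7.55 pos [0.591  0.0414 0.2623] yaw -82.88 tilt 0.20 F [ 0.5  0.6 -0.4] open 0.0181 grip 50.0
shift [-0.002   0.0002  0.0038] turn 0.12
expected toe end px [353.19943918 210.18462062] toe bottom of shank [358.76135512 204.82838416]
```

View pics/pre.png

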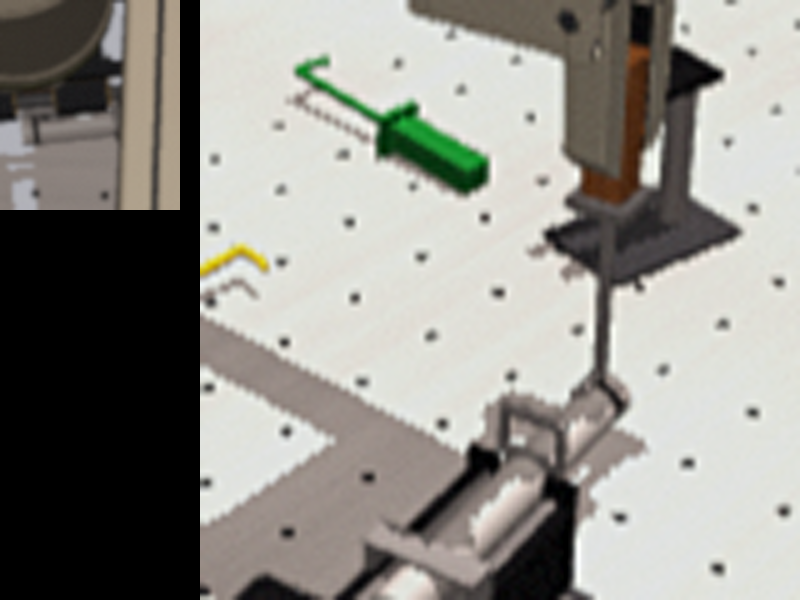

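The clip's bridge is at scene px (346,213) and the shank bottom at (360,205), about 1 px from the prediction and in line with the window. Advance the hook along the barrel.

```bash
python3 -m jog '0 -.0015 0 .0038 0;0 0 0 0 0;0 0 .01 0 0;0 0 .01 0 0;0 0 .01 0 0;0 0 .01 0 0;0 0 0 0 0;0 0 0 0 0'; python3 d.py .5948 .0014 .2585 -83
python3 - <<'E'
from h import *
S=cam("scene")
b=cv2.resize(S["color"][160:240,300:400],(750,600),interpolation=2)
cv2.imwrite("pics/hook.png",b[:,:,::-1])
E
```

```text
t: 8.32
tool_pos: [0.5935, 0.0002, 0.2562]
orientation: [-3.136, -0.192, 0.0]
force: [-0.4, -0.4, -0.5]
opening: 0.0179
gripper_force: 50.0
t 8.32 pos [5.935e-01 2.000e-04 2.562e-01] yaw -83.01 tilt 0.01 F [-0.4 -0.4 -0.5] open 0.0179 grip 50.0
shift [ 0.0015 -0.0011 -0.0023] turn -0.01
```

View pics/hook.png

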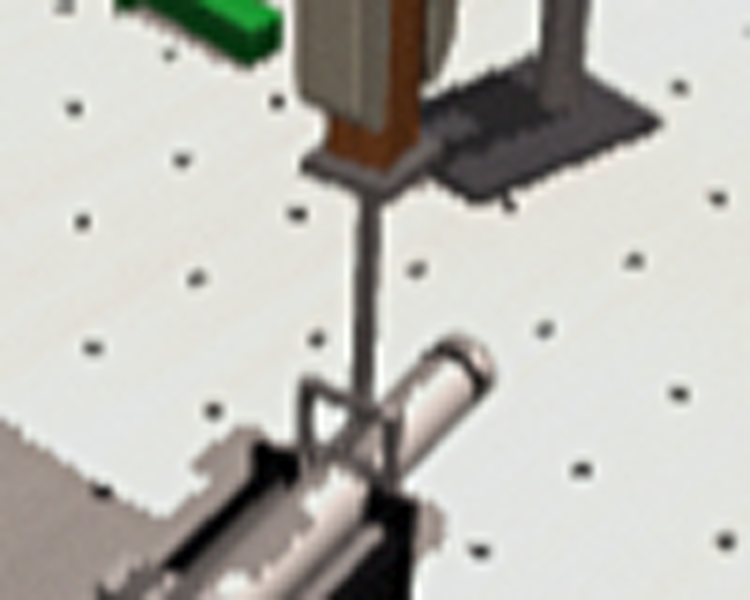

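The shank passes behind the bridge (crop (365,405)), with the toe running through the window, centred between the legs. Lift slowly.

```bash
for i in 1; do python3 -m jog '0 0 0 -.002 0;0 0 0 -.002 0;0 0 0 -.002 0;0 0 0 -.002 0;0 0 0 0 0' | grep -E 'tool_pos|force'; done
python3 -m jog '0 0 0 -.002 0;0 0 0 -.002 0;0 0 0 -.002 0;0 0 0 -.002 0;0 0 0 0 0'| grep -E 'tool_pos|force'
python3 -m jog '0 0 0 -.002 0;0 0 0 -.002 0;0 0 0 -.002 0;0 0 0 -.002 0;0 0 0 0 0'| grep -E 'tool_pos|force'
python3 -m jog '0 0 0 -.003 0;0 0 0 -.003 0;0 0 0 -.003 0;0 0 0 -.003 0;0 0 0 0 0'; python3 d.py .5948 .0014 .2585 -83
python3 - <<'E'
from h import *
S=cam("scene")
b=cv2.resize(S["color"][140:240,290:400],(660,600),interpolation=2)
cv2.imwrite("pics/lift.png",b[:,:,::-1])
E
```

```text
tool_pos: [0.5932, 0.0016, 0.2642]
force: [0.6, 0.5, -2.6]
gripper_force: 50.0
tool_pos: [0.5939, 0.0012, 0.2737]
force: [0.2, -0.1, -0.8]
gripper_force: 50.0
tool_pos: [0.5937, 0.0012, 0.2812]
force: [0.9, 0.4, -1.4]
gripper_force: 50.0
t: 10.03
tool_pos: [0.5937, 0.0012, 0.2932]
orientation: [3.135, 0.194, 0.002]
force: [0.4, -0.4, 0.1]
opening: 0.0175
gripper_force: 50.0
t 10.03 pos [0.5937 0.0012 0.2932] yaw -82.90 tilt 0.07 F [ 0.4 -0.4  0.1] open 0.0175 grip 50.0
shift [ 0.0011 -0.      0.0347] turn 0.10
```

View pics/lift.png

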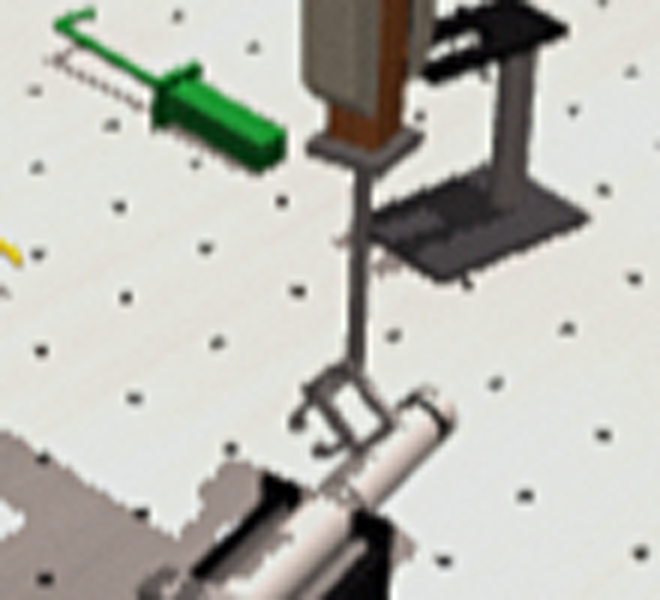

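Clip is off and hanging on the hook (crop (345,410)), clear of the barrel. Carry it to free bench.

```bash
python3 -m jog '0 0 0 -.01 0;0 0 0 -.015 0;0 0 0 -.005 0;0 -.01 -.002 0 0;0 -.015 -.003 0 0;0 -.02 -.004 0 0;0 -.02 -.004 0 0;0 -.02 -.004 0 0;0 -.02 -.004 0 0;0 -.015 -.003 0 0'
python3 -m jog '0 -.0116 -.001 0 0;0 0 0 .01 0;0 0 0 .015 0;0 0 0 .015 0;0 0 0 .015 0;0 0 0 .01 0;0 0 0 .01 0;0 0 0 .005 0;0 0 0 0 0;0 0 0 0 0'
python3 d.py .46 .01 .205 -83
python3 - <<'E'
from h import *
S=cam("scene");p=robot.read_state()["tool_pos"];u=proj(S,p+[0,0,-.185]).astype(int);print(u)
b=cv2.resize(S["color"][u[1]-70:u[1]+50,u[0]-60:u[0]+60],(600,600),interpolation=2)
cv2.imwrite("pics/carry.png",b[:,:,::-1])
E
```

```text
t: 10.92
tool_pos: [0.4701, 0.0104, 0.3226]
orientation: [3.136, 0.194, 0.0]
force: [-0.7, -0.2, -0.9]
opening: 0.0177
gripper_force: 50.0
t: 11.75
tool_pos: [0.4599, 0.0098, 0.2424]
orientation: [-3.136, -0.194, 0.0]
force: [-0.6, -0.2, -1.1]
opening: 0.0176
gripper_force: 50.0
t 11.75 pos [0.4599 0.0098 0.2424] yaw -82.91 tilt 0.00 F [-0.6 -0.2 -1.1] open 0.0176 grip 50.0
shift [ 0.0001 -0.0002  0.0374] turn 0.09
[301 195]
```

View pics/carry.png

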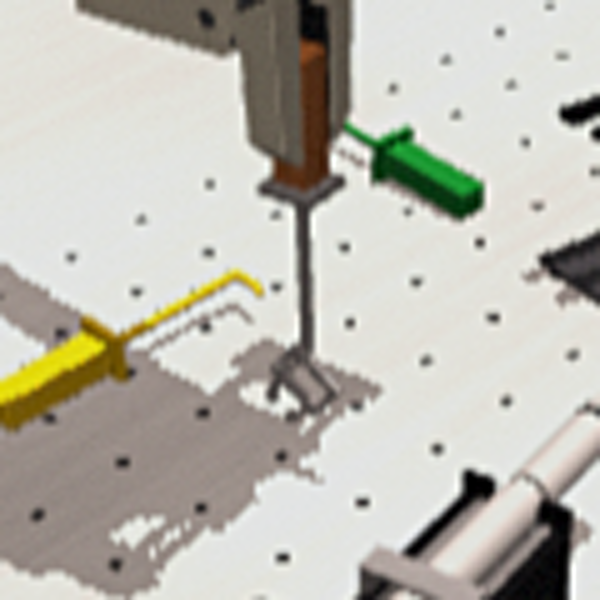

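```bash
python3 -m jog '0 0 0 .01 0;0 0 0 .01 0;0 0 0 .01 0;0 0 0 .01 0;0 0 0 .006 0;0 0 0 0 0;0 0 0 0 0;0 0 -.0417 0 0;0 0 -.0417 0 0;0 0 0 0 0'
python3 d.py .4685 .2142 .3 -102.24
python3 - <<'E'
from h import *
S=cam("scene");u=proj(S,[.46,0,0]).astype(int);print(u)
b=cv2.resize(S["color"][u[1]-70:u[1]+50,u[0]-60:u[0]+60],(600,600),interpolation=2)
cv2.imwrite("pics/shed.png",b[:,:,::-1])
E
```

```text
t: 12.63
tool_pos: [0.4475, 0.0977, 0.195]
orientation: [-3.132, -0.2, 0.004]
force: [0.2, 0.0, -2.1]
opening: 0.0176
gripper_force: 50.0
t 12.63 pos [0.4475 0.0977 0.195 ] yaw -82.71 tilt 0.22 F [ 0.2  0.  -2.1] open 0.0176 grip 50.0
shift [ 0.0354 -0.1132 -0.1047] turn 19.53
[299 218]
```

View pics/shed.png

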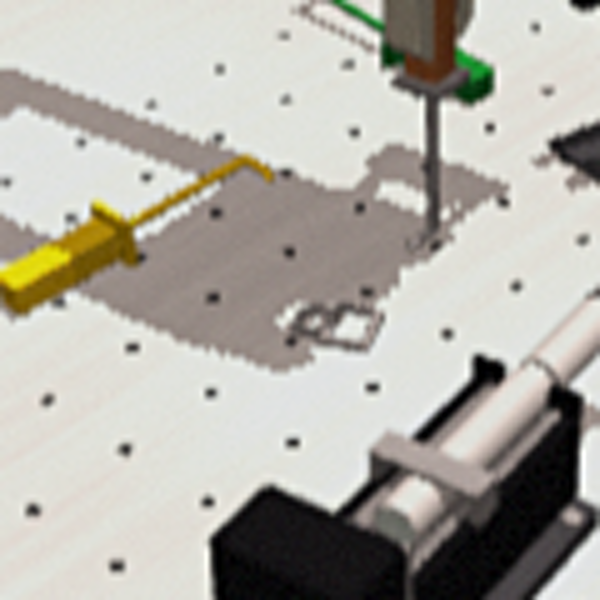

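Clip lies on the bench, off the hook (crop (335,325)), and the pick is clear at (433,230). Raise, align with the fork, check for slip.

```bash
python3 - <<'E'
from h import *
S=cam("scene");p=robot.read_state()["tool_pos"]
print("bottom exp",proj(S,p+[0,0,-.1875]),"seen ~",(325.6,196),"collar exp",proj(S,p+[0,0,-.105]))
E
python3 -m jog '0 0 0 -.01 0;0 0 0 -.005 0;0 0 0 0 6.51;0 0 0 0 6.51;0 0 0 0 6.51;0 0 0 0 0;0 0 0 0 0'
python3 d.py .4558 .1556 .209 -102.24
python3 - <<'E'
from h import *
np.set_printoptions(precision=1,suppress=True)
S=cam("scene");p=robot.read_state()["tool_pos"]
for z in(.1,.105,.12,.145,.18):print(z,proj(S,p+[0,0,-z]))
# shank: dark columns against bench along rows between collar and toe
g=cv2.cvtColor(S["color"],cv2.COLOR_RGB2GRAY)
u0=proj(S,p+[0,0,-.105]);u1=proj(S,p+[0,0,-.185])
for v in range(int(u0[1])-8,int(u1[1])+6,2):
    x=int(u0[0]);print(v,g[v,x-10:x+11])
E
```

```text
bottom exp [323.05719782 195.64890837] seen ~ (325.6, 196) collar exp [322.99833333 165.72901894]
t: 13.32
tool_pos: [0.4498, 0.0915, 0.2118]
orientation: [3.123, -0.338, 0.001]
force: [-0.3, -0.2, -1.4]
opening: 0.0178
gripper_force: 50.0
t 13.32 pos [0.4498 0.0915 0.2118] yaw -102.34 tilt 0.04 F [-0.3 -0.2 -1.4] open 0.0178 grip 50.0
shift [-0.0078 -0.0639  0.0028] turn -0.10
0.1 [322.9 157.9]
0.105 [322.9 159.9]
0.12 [322.9 165.7]
0.145 [322.9 175.1]
0.18 [322.9 187.8]
151 [110 174 206 176 140  98  94  97  96  96  61  56  56  57  56  51  50  94
 173 199 231]
153 [183 119  84  82  96  76  61  80  92  96  59  55  58  58  59  47  54 141
 237 231 227]
155 [230 236 237 143  44  36  53  46  48  55  51  55  53  58  58  49  55 142
 235 231 227]
157 [140 148 205  89  56  87  95  73  53  50  45  58  56  56  59  52  59  79
 148 200 228]
159 [225 230 234  84  35  46  64  73  84  85  75  72  75  86  78  92  84  78
  68  65 110]
161 [227 227 229 121 119 101 117 107  76  61  68  80  77  72  66  61  58  75
  90 106 104]
163 [226 224 227 226 230 230 229 194 187 134 109  67  64  51  36  37  36  36

[... 678 characters left out ...]
3 224 224 226 231 237 111  61 114 235 232 229 226
 222 225 224]
181 [221 222 220 225 225 224 226 227 228 232 207  90  60  80 145 146 195 200
 222 226 224]
183 [224 225 225 226 226 227 228 198 145 144 140  80  68  80 142 142 138 133
 144 197 200]
185 [226 228 228 228 230 229 200 139 140 142 140  83  65  81 142 142 140 142
 141 137 136]
187 [200 203 197 145 137 141 132 139 138 146 189  87  60  81 144 144 139 139
 141 140 137]
189 [138 140 138 136 138 142 192 233 205 208 196 103  68 117 138 138 138 140
 136 139 140]
191 [140 140 141 140 125 108  95  91  79 116 164 187 188 226 189 182 142 135
 140 139 140]
193 [140 139 142 141 142 127 121 124 142 199 204 227 228 227 225 203 226 147
 135 145 137]
```

Shank is vertical with no slip. Hang it.

```bash
python3 -m jog '0 -.002 -.016 .0007 0;0 -.002 -.016 .0007 0;0 -.002 -.016 .0007 0;0 -.0018 -.0159 .0007 -.1;0 0 0 0 0;0 0 0 0 0'
python3 d.py .4685 .2142 .209 -102.24
```

```text
t: 13.87
tool_pos: [0.4556, 0.1567, 0.2085]
orientation: [3.124, -0.332, -0.0]
force: [-0.4, 0.3, -1.6]
opening: 0.0179
gripper_force: 50.0
t 13.87 pos [0.4556 0.1567 0.2085] yaw -102.13 tilt 0.02 F [-0.4  0.3 -1.6] open 0.0179 grip 50.0
shift [ 0.0006 -0.0589 -0.0006] turn 0.11
```

```bash
python3 -m jog '0 .0006 -.01 -.0006 0;0 0 -.01 0 0;0 0 -.01 0 0;0 0 -.01 0 0;0 0 -.01 0 0;0 0 -.0089 0 0;0 0 0 0 0;0 0 0 0 0'
python3 d.py .4685 .2142 .2003 -102.24
```

```text
t: 14.53
tool_pos: [0.4687, 0.2146, 0.2089]
orientation: [3.123, -0.335, -0.001]
force: [0.5, 0.0, -1.2]
opening: 0.0175
gripper_force: 50.0
t 14.53 pos [0.4687 0.2146 0.2089] yaw -102.26 tilt 0.03 F [ 0.5  0.  -1.2] open 0.0175 grip 50.0
shift [-0.0001  0.0004  0.0086] turn -0.02
```

```bash
python3 -m jog '0 0 0 .003 0;0 0 0 .003 0;0 0 0 .002 0;0 0 0 0 0;0 0 0 0 0'
python3 d.py .4685 .2142 .2 -102.24
python3 -m jog '.5 0 0 0 0;.5 0 0 0 0;.5 0 0 0 0;1 0 0 0 0;1 0 0 0 0;1 0 0 0 0;1 0 0 0 0;1 0 0 0 0;1 0 0 0 0;1 0 0 0 0'
python3 -m jog '1 0 0 -.01 0;1 0 0 -.02 0;1 0 0 -.02 0;1 0 0 -.02 0;1 0 0 -.02 0;1 0 0 -.02 0;0 0 0 0 -5;0 0 0 0 -5;0 0 0 0 -5;0 0 0 0 -5'
python3 d.py .582 .1 .3 -83
```

```text
t: 14.95
tool_pos: [0.4685, 0.2137, 0.2007]
orientation: [3.123, -0.338, -0.001]
force: [-0.3, 0.8, -1.6]
opening: 0.0181
gripper_force: 50.0
t 14.95 pos [0.4685 0.2137 0.2007] yaw -102.36 tilt 0.03 F [-0.3  0.8 -1.6] open 0.0181 grip 50.0
shift [-0.0002 -0.0005  0.0007] turn -0.12
t: 15.78
tool_pos: [0.4687, 0.214, 0.201]
orientation: [3.123, -0.338, -0.0]
force: [-0.3, 0.4, 0.2]
opening: 0.0798
gripper_force: 0.0
t: 16.62
tool_pos: [0.4688, 0.2141, 0.3122]
orientation: [-3.134, -0.217, -0.002]
force: [1.0, -0.5, -0.0]
opening: 0.071
gripper_force: 0.0
t 16.62 pos [0.4688 0.2141 0.3122] yaw -82.09 tilt 0.06 F [ 1.  -0.5 -0. ] open 0.0710 grip 0.0
shift [0.0964 0.1286 0.0122] turn 0.91
```

```bash
python3 - <<'E'
from h import *
T=cam("top");S=cam("scene");print("q",robot.read_state()["q"].round(2))
print("awl",plane(T,(197,150),.157),"lens",plane(T,(292,92),.0),plane(T,(288,70),.126))
hs=cv2.cvtColor(S["color"],cv2.COLOR_RGB2HSV)[115:160,350:385]
m=((hs[...,0]<18)&(hs[...,1]>120)&(hs[...,2]>60));ys,xs=np.nonzero(m);print("scene handle",xs.min()+350,xs.max()+350,ys.min()+115,ys.max()+115,xs.mean()+350)
E
python3 d.py .5844 .0863 .25 7
```

```text
q [ 0.33 -0.1   1.71  0.    1.54  1.76]
awl [0.60743088 0.23903786 0.157     ] lens [0.77965161 0.07854651 0.        ] [0.77932665 0.07814904 0.126     ]
scene handle 359 368 122 146 363.6507177033493
t 16.72 pos [0.4688 0.214  0.3119] yaw -82.24 tilt 0.04 F [-0.4 -0.5  0.5] open 0.0633 grip 0.0
shift [0.0973 0.1422 0.0619] turn -89.24
```

```bash
python3 -m jog '0 .0162 .0237 0 0;0 .0162 .0237 0 0;0 .0162 .0237 0 0;0 .0162 .0237 0 0;0 .0162 .0237 0 0;0 .0163 .0237 0 0;0 0 0 0 -6.86;0 0 0 0 -6.86;0 0 0 0 -6.86;0 0 0 0 -6.86' 60
python3 -m jog '0 0 0 0 -6.86;0 0 0 0 -6.86;0 0 0 0 -6.86;0 0 0 0 -6.86;0 0 0 0 -6.86;0 0 0 0 -6.86;0 0 0 0 -6.86;0 0 0 0 -6.86;0 0 0 0 -6.86;0 0 0 0 0'
python3 d.py .5844 .0863 .129 7
```

```text
t: 17.55
tool_pos: [0.5843, 0.0857, 0.3113]
orientation: [-2.995, -0.95, 0.0]
force: [0.6, 0.4, -0.8]
opening: 0.0009
gripper_force: 0.0
t: 18.38
tool_pos: [0.5841, 0.0861, 0.3115]
orientation: [2.082, 2.353, 0.0]
force: [0.1, -0.4, 1.0]
opening: 0.0005
gripper_force: 0.0
t 18.38 pos [0.5841 0.0861 0.3115] yaw 7.00 tilt 0.01 F [ 0.1 -0.4  1. ] open 0.0005 grip 0.0
shift [0.0002 0.0003 0.1825] turn 0.00
```

```bash
python3 -m jog '0 0 0 .03 0;0 0 0 .04 0;0 0 0 .04 0;0 0 0 .03 0;0 0 0 .02 0;0 0 0 .015 0;0 0 0 .0075 0;0 0 0 0 0'
python3 -m jog '0 -.005 0 0 0;0 -.005 0 0 0;0 -.005 0 0 0;0 -.003 0 0 0;0 -.003 0 0 0'
python3 -m jog '0 -.003 0 0 0;0 -.003 0 0 0;0 -.003 0 0 0'
python3 d.py .5844 .0863 .129 7
```

```text
t: 19.05
tool_pos: [0.5829, 0.086, 0.1266]
orientation: [-2.088, -2.344, 0.004]
force: [-0.3, 0.4, -0.4]
opening: 0.0005
gripper_force: 0.0
t: 19.47
tool_pos: [0.5875, 0.065, 0.13]
orientation: [2.085, 2.348, 0.004]
force: [0.2, 3.9, 2.3]
opening: 0.0005
gripper_force: 1.6
t: 19.72
tool_pos: [0.5881, 0.0563, 0.129]
orientation: [2.084, 2.35, 0.002]
force: [1.1, 4.9, 2.0]
opening: 0.0002
gripper_force: 1.7
t 19.72 pos [0.5881 0.0563 0.129 ] yaw 6.85 tilt 0.07 F [1.1 4.9 2. ] open 0.0002 grip 1.7
shift [ 0.0303 -0.0001  0.0001] turn -0.15
```

```bash
python3 -m jog '0 -.002 0 0 0;0 -.002 0 0 0;0 -.002 0 0 0;0 -.002 0 0 0'|grep -E 'pos|^force'
python3 -m jog '0 -.001 0 0 0;0 -.001 0 0 0'|grep -E 'pos|^force'
python3 -m jog '0 -.001 0 0 0;0 -.001 0 0 0'|grep -E 'pos|^force'
python3 -m jog '0 -.001 0 0 0;0 -.001 0 0 0'|grep -E 'pos|^force'
```

```text
tool_pos: [0.5887, 0.0482, 0.1285]
force: [1.8, 3.8, 2.0]
tool_pos: [0.589, 0.0462, 0.1285]
force: [2.0, 3.8, 2.8]
tool_pos: [0.5891, 0.0443, 0.1285]
force: [2.3, 4.0, 1.4]
tool_pos: [0.5894, 0.0424, 0.1285]
force: [1.3, 9.4, 2.6]
```

```bash
python3 -m jog '0 -.001 0 0 0;0 0 0 0 0'|grep -E 'pos|^force'
python3 -m jog '0 -.001 0 0 0;0 0 0 0 0'|grep -E 'pos|^force'
python3 - <<'E'
from h import *
S=cam("scene")
b=cv2.resize(S["color"][180:300,270:390],(600,600),interpolation=2)
cv2.imwrite("pics/end.png",b[:,:,::-1])
E
```

```text
tool_pos: [0.5893, 0.0423, 0.1285]
force: [2.2, 8.6, 1.2]
tool_pos: [0.5894, 0.0422, 0.1285]
force: [1.1, 11.5, 2.8]
```

View pics/end.png

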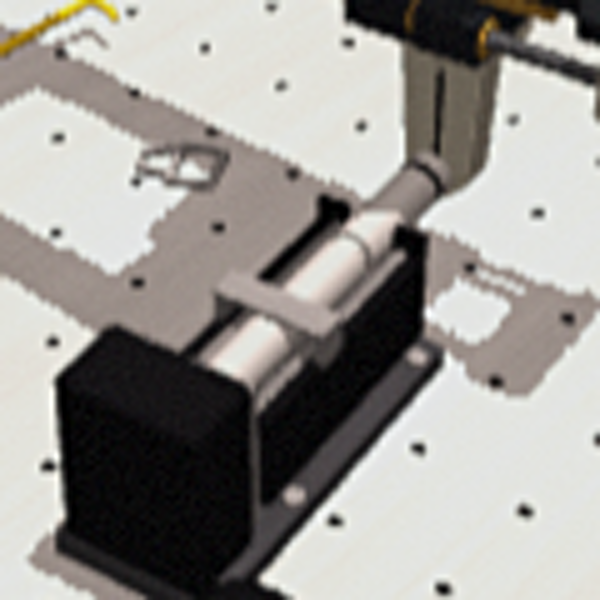

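The barrel has moved in until its inner end meets the stop (crop (225,360)); the arm stalls with the force rising. One firmer press, then retreat.

```bash
python3 -m jog '0 -.002 0 0 0;0 -.001 0 0 0;0 0 0 0 0'|grep -E 'pos|^force'
python3 -m jog '0 .01 0 0 0;0 .015 0 0 0;0 .015 0 0 0;0 0 0 -.02 0;0 0 0 -.03 0;0 0 0 -.03 0;0 0 0 -.03 0;0 0 0 -.03 0;0 0 0 0 0;0 0 0 0 0'
python3 - <<'E'
from h import *
S=cam("scene");g=S["color"]
hs=cv2.cvtColor(g,cv2.COLOR_RGB2HSV)[115:160,350:385]
m=((hs[...,0]<18)&(hs[...,1]>120)&(hs[...,2]>60));ys,xs=np.nonzero(m);print("handle",xs.min()+350,xs.max()+350,ys.min()+115,ys.max()+115,xs.mean()+350)
s0=cv2.imread("pics/scene0.png")[:,:,::-1].astype(int);d=(abs(s0-g.astype(int)).max(2)>60).astype(np.uint8)
d=cv2.morphologyEx(d,cv2.MORPH_OPEN,np.ones((2,2)));n,_,st,_=cv2.connectedComponentsWithStats(d);print([r.tolist() for r in st[1:] if r[4]>8])
E
```

```text
tool_pos: [0.5894, 0.0417, 0.1285]
force: [-0.1, 23.7, 3.2]
t: 22.02
tool_pos: [0.5861, 0.0766, 0.2708]
orientation: [2.083, 2.347, 0.003]
force: [0.2, -0.3, -0.4]
opening: 0.0006
gripper_force: 0.0
handle 359 363 122 146 361.0
[[234, 0, 7, 26, 81], [361, 0, 48, 40, 314], [194, 5, 3, 4, 9], [119, 13, 4, 4, 11], [125, 14, 16, 18, 82], [115, 21, 3, 6, 13], [125, 20, 6, 10, 36], [119, 23, 8, 10, 50], [237, 45, 5, 13, 39], [371, 52, 20, 5, 84], [194, 57, 12, 12, 101], [196, 59, 44, 23, 574], [323, 58, 111, 93, 2867], [389, 66, 2, 5, 10], [413, 97, 5, 4, 10], [409, 111, 15, 8, 66], [407, 119, 9, 8, 47], [205, 125, 28, 18, 286], [366, 133, 3, 5, 12], [138, 141, 16, 8, 33], [365, 143, 5, 3, 13], [0, 153, 190, 111, 4657], [214, 152, 7, 4, 14], [222, 160, 11, 5, 30], [156, 167, 22, 11, 103], [197, 166, 80, 44, 1601], [275, 187, 7, 5, 16], [245, 190, 95, 59, 1892], [362, 209, 5, 7, 23], [341, 211, 10, 10, 56], [353, 212, 7, 7, 26], [345, 216, 19, 14, 93], [356, 229, 31, 22, 335], [356, 230, 4, 5, 15], [314, 250, 9, 7, 47]]
```

```bash
python3 -c "
from plant import robot
print(robot.close_job())"
```

```text
the job is handed in; nothing more can be done
None
```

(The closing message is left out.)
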